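# Find the bite of a worn key and unlock the drug box

### The arm

A 6-joint arm with a two-finger parallel gripper is mounted at the origin on a cart in front of the work surface, level with it; the furniture and walls round the work are solid. World frame = base frame: x ahead of the robot, y to its left, z up, the work surface at z = 0. Lengths are in m, angles in rad, forces in N, time in s.
With the tool pointing down it reaches from about 0.35 to 0.775 m from the base axis. Payload 7.3 kg.
Tool frame: the origin (TCP) lies between the finger pads; the fingertips stand robot.tcp_to_tips ahead of it and the grasp point (between the pads) lies 2 mm behind it (robot.tcp_to_tips is the distance from the TCP to the fingertips, in m); y points along the fingers, x is the direction in which the jaws open and shut, and the axes are right-handed (so a half turn about y gives the same grasp; the last joint's range is limited). The gripper opens to 92 mm and grips with 3 to 60 N. Pads are 19 mm wide; open, the fingers measure 130 mm over their backs; the gripper's body (75 mm by 190 mm) begins 47 mm behind the grasp point.
Start: joints at [-1.339, 0.342, 1.524, -0, 1.275, -0.146], TCP at [0.194, -0.488, 0.244] pointing down, gripper open.
Joint ranges: [-2.53, 2.53], [-0.77, 2.02], [0.04, 2.7], [-1, 4.14], [0.28, 2.66], [-3.11, 3.11]. Speed limits (rad/s): [2.57, 2.57, 3.14, 3.14, 3.14, 3.14].

### API

Orientations are given as [roll, pitch, yaw] about the fixed x, y, z axes, in that order (R = Rz(yaw) Ry(pitch) Rx(roll)).
In Python, from cell import status, read_camera, get_calibration, robot gives the robot as it stands.
- The arm moves only by the shell command python3 -m creep 'ROWS' [FORCE]. ROWS is JSON, a list of rows, each an object of numbers: "dx", "dy", "dz": the shift along the tool's x, y, z in m; "rx", "ry", "rz": the turn, a rotation vector about the tool's x, y, z in rad; "gripper": the opening, from 0 (shut) to 1 (fully open). A call has 1 to 20 rows; each row is the pose to reach, as a shift and turn from the pose commanded when the call began, along the tool's axes at that moment; what a row does not reach only later rows make up. A row lasts 1/8 s, in which the tool goes at most 62.5 mm and 10.7 degrees, less where a joint would pass 70% of its speed; a pose out of reach is approached as far as the arm can. A call with a gripper value outside its range is refused whole. The fingers move at their own pace and stop on an object; FORCE is the grip in N (left out, the last holds). Time passes only in rows, so rows that repeat a pose let the fingers close. It gives the time, the measured TCP pose, the force and the opening at its end, in the units of the state.
- status.observe(): the state, without advancing time (a new reading comes with each control period).
- read_camera(name): name is "side" or "top" or "wrist"; returns (picture, depth): 400x640x3 uint8, red, green, blue; 400x640 float32, m along the optical axis (not along the pixel's ray), 0 where there is no reading.
- get_calibration(name): a dict with "fx", "fy", "cx", "cy" (pixels), "D" ([k1, k2, p1, p2, k3] as OpenCV has them; the pictures are not rectified), "xyz" and "rotation" of the camera in the world; the wrist camera has in their place "mount" (4x4, takes a point from camera to tool coordinates, whose origin is the TCP and whose axes are the tool frame's). Camera axes: x right, y down, z forward; pixel columns grow to the right and rows downward; lengths in m; the calibration is good to about 2 mm. A picture is of the moment at which its call begins: read the wrist's pose just before it. get_calibration takes no time and is no camera call.
- robot.hand_in(): hands the job in, once; it reports no verdict.
The state is a dict: "time": time; "qpos": joint angles; "qvel": joint speeds; "joint_efforts": joint torques, N m; "tool_pos": TCP position; "tool_rot": TCP orientation; "contact_force": force on the tool from outside, world axes, zero at the start; "torque": the same for the moment, N m; "opening": finger opening in m.
Only numpy, scipy, OpenCV 4.12 (cv2) and the standard library are available. Lean on these libraries where they do the work, as an engineer would, in place of code of your own. Each camera call takes 0.05 s, during which the arm holds its last target.

### The job

The sloping lid of the white drug box is locked. Take hold of the T-handled key standing in its lock, press it inwards and turn it to and fro until you find the hidden position where it can be pushed fully home; then, with the key home, turn it clockwise (as seen looking at the lock) until the bolt below the lock is drawn back out of its keeper. Leave the key in the lock, let go of it, and leave the jar, the dish and the pot where they stand.

Things in the scene. Friction and masses are not known exactly. Their poses are not given: they have to be found in the camera images.
- drug_box: White wedge-shaped box, fixed to the desk, 190 deep (x) x 180 wide (y) mm, 30 mm high in front and 163 mm behind; its top slopes up away from the robot at 35 degrees. Origin: centre of the underside; x runs from the low front to the high back, z up.
- lock_face (a point): Point on the outer face of the lock case, on the key's axis. The case is an aluminium block, 90 mm (along the slope) x 80 mm, standing 32 mm out of the lid. Axes: x up the slope, y left across the lid, z out of the lid along the key's axis, leaning 35 degrees from vertical towards the low front of the box.
- key_grip (a point): Centre of the key's T-handle: dark steel bar 70 mm long (this point's x), 12 mm thick (y, the width to grip), 30 mm tall (z, out of the lock along the key's axis), on a round 14 mm stem. 44 mm out from the lock face with the key fully out, 28 mm with it fully home; turns with the key. The key cannot come out of the lock.
- key_in (a joint): How far the key is in: 0 as found, 0.016 m fully home; stays where left (friction 1.5 N). From 0.005 on it presses a sprung disc (3 N, 7 N at about 0.008, where it stops) unless its bit faces the disc's slot, hidden anew each time at a key angle between -0.5 and 0.4, some 0.06 rad to either side. There the push-back vanishes and the key can go fully home; from then on turning drags the disc along.
- key_turn (a joint): Angle of the key in rad, growing clockwise as seen looking at the lock; 0 when the handle's bar points straight up the slope, stops at -0.8 and 1.05. Starts between -0.6 and 0.6 and stays where it is left. Turning the bare key is nearly free (0.02 N m); with the bit in the slot it takes 0.12 to 0.2 N m, and the disc stops the key at about 0.9 to 1.0.
- bolt (a joint): Steel bolt 24 mm wide below the lock case (on its low front side), tip in a steel keeper on the box: 0 is locked, fully drawn back about 0.0115 m (towards the lock case); it leaves the keeper at 0.009. The engaged key begins to move it at a key angle of about 0.45 and has it fully drawn at the key's stop. Stays where left.
- cobalt_jar: Loose dark blue jar, 70 mm across, 81 mm high, to the right of the box; origin at the centre of its underside. Bystander.
- kidney_dish: Loose shallow steel dish, 70 x 169 x 16 mm, to the left of the box; origin at the centre of its underside. Bystander.
- white_pot: Loose white pot with a teal screw lid, 47 mm across, 40 mm high, behind left of the box; origin at the centre of its underside. Bystander.

How it is judged:
On the way:
1. the key has found the slot and is pushed home while the bolt is still shut (value of joint key_in above 0.013 m and value of joint bolt below 0.006 m), for 0.1 s.
At the end, for the whole second after the job is handed in: The bolt is drawn back by more than 9 mm (out of its keeper), the key is still pushed in (more than 12.5 mm of its 16) and turned clockwise (beyond 0.7 rad), and at rest (value of joint bolt above 0.009 m and value of joint key_in above 0.0125 m and value of joint key_turn above 0.7 rad and velocity of joint key_turn between -0.05 and 0.05 rad/s); the robot touches nothing.
It fails at once if the jar, the dish or the pot is shifted by more than 30 mm (distance of any of cobalt_jar, kidney_dish, white_pot from where it was at the start of the episode above 0.03 m).
It also fails if it takes over 58 s, if anything falls off the work surface, if the arm or the gripper's body presses on something with over 40 N, if the wrist force passes 120 N, or if a joint passes its speed limit or range.

## Working session

There is one attempt and no reset: what is moved stays moved. The work goes in short steps, Python scripts to look and compute and a shell command to move; the robot and the scene stay as the last step left them, time stands still between calls to the robot, and variables do not carry over. Pictures are saved under pics/ and viewed, and the job is handed in when it is done.

```bash
ls; mkdir -p pics
python3 - <<'E'
from cell import status, read_camera, get_calibration, robot
import cv2, numpy as np
print(status.observe()); print(robot.tcp_to_tips)
for n in ["side","top","wrist"]:
    p,d=read_camera(n); cv2.imwrite(f"pics/{n}0.png",p[:,:,::-1]); np.save(f"pics/{n}0.npy",d); print(n,get_calibration(n))
E
```

```text
pics
{'time': 0.0, 'qpos': array([-1.33899995e+00,  3.42705769e-01,  1.52503256e+00, -8.64495976e-06,
        1.27540203e+00, -1.46003558e-01]), 'qvel': array([-0.00140086, -0.00067447,  0.00072694,  0.00086252,  0.00056774,
        0.00047141]), 'joint_efforts': array([-8.28577104e-04, -4.31244457e+01, -2.44216204e+01,  7.17143691e-02,
        5.60430670e-02, -1.42741069e-04]), 'tool_pos': array([ 0.19358613, -0.48758564,  0.24304833]), 'tool_rot': array([-1.57057934e+00,  1.53243762e-03, -1.19299370e+00]), 'contact_force': array([0.58060286, 0.08261836, 0.46361742]), 'torque': array([-0.01669172,  0.02013425, -0.0295257 ]), 'opening': 0.09190576696940728}
0.017
side {'fx': 454.28823828801137, 'fy': 454.28823828801137, 'cx': 317.5577259803053, 'cy': 197.51377120900958, 'D': array([-0.07613388,  0.        ,  0.        ,  0.        ,  0.        ]), 'xyz': array([ 0.22562793, -1.2473842 ,  0.63188998]), 'rotation': array([-1.93885829, -0.02583856, -0.28668003])}
top {'fx': 428.3224509399921, 'fy': 428.3224509399921, 'cx': 314.31561448397235, 'cy': 205.74626589961306, 'D': array([0.00828367, 0.        , 0.        , 0.        , 0.        ]), 'xyz': array([ 0.49250823, -0.02400367,  1.21378575]), 'rotation': array([-3.05012124,  0.02240314, -1.59367169])}
wrist {'fx': 305.3847467358483, 'fy': 305.3847467358483, 'cx': 318.16288213469477, 'cy': 196.02111707828354, 'D': array([-0.03079971,  0.        ,  0.        ,  0.        ,  0.        ]), 'mount': array([[ 9.99999074e-01,  7.62443736e-04, -1.12721579e-03,
        -1.37736456e-03],
       [ 1.28628473e-03, -2.59129120e-01,  9.65841832e-01,
        -1.40614981e-01],
       [ 4.44305619e-04, -9.65842388e-01, -2.59129861e-01,
         6.94214790e-02],
       [ 0.00000000e+00,  0.00000000e+00,  0.00000000e+00,
         1.00000000e+00]])}
```

View pics/top0.png

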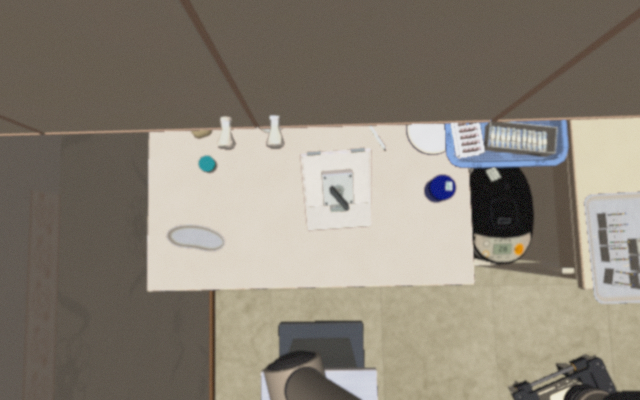

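View pics/side0.png

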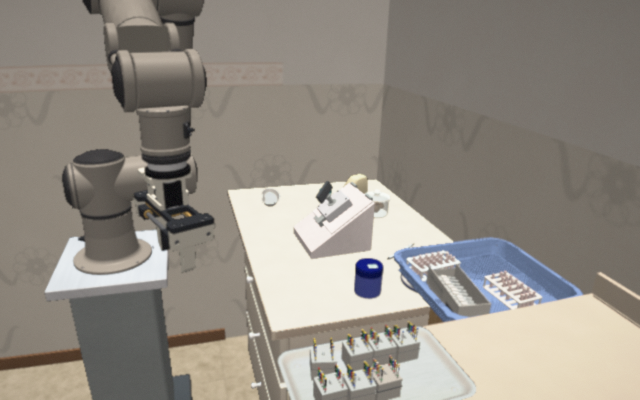

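The top view shows the box at about (337,190), with the key bar running from (331,187) to (347,208). The jar is at (440,188), the dish at (196,238) and the pot at (207,163). I'll enlarge both views next.

```bash
cat > h.py <<'E'
import numpy as np, cv2
from scipy.spatial.transform import Rotation as R
from cell import status, read_camera, get_calibration, robot
def campose(n,st=None):
    c=get_calibration(n)
    if n=="wrist":
        T=np.eye(4);T[:3,:3]=R.from_euler('xyz',st['tool_rot']).as_matrix();T[:3,3]=st['tool_pos']
        T=T@c['mount']
    else:
        T=np.eye(4);T[:3,:3]=R.from_euler('xyz',c['rotation']).as_matrix();T[:3,3]=c['xyz']
    K=np.array([[c['fx'],0,c['cx']],[0,c['fy'],c['cy']],[0,0,1.]])
    return K,c['D'],T
def cloud(n,d,st=None):
    K,D,T=campose(n,st)
    v,u=np.mgrid[0:400,0:640]
    q=cv2.undistortPoints(np.stack([u.ravel(),v.ravel()],1).astype(np.float64)[:,None],K,D)[:,0]
    P=np.c_[q,np.ones(len(q))]*d.reshape(-1,1)
    P=P@T[:3,:3].T+T[:3,3]; P[d.ravel()==0]=np.nan
    return P.reshape(400,640,3)
def proj(n,P,st=None):
    K,D,T=campose(n,st)
    pc=(np.atleast_2d(P)-T[:3,3])@T[:3,:3]
    return cv2.projectPoints(pc,np.zeros(3),np.zeros(3),K,D)[0][:,0]
E
python3 - <<'E'
from h import *
for n,(a,b,c,e) in dict(top=(290,140,100,100),side=(280,160,120,110)).items():
    p=cv2.imread(f"pics/{n}0.png"); cv2.imwrite(f"pics/{n}0c.png",cv2.resize(p[b:b+e,a:a+c],None,fx=6,fy=5.4 if n=='side' else 6,interpolation=cv2.INTER_CUBIC))
d=np.load("pics/top0.npy");P=cloud("top",d)
np.set_printoptions(precision=3,suppress=True)
for uv in [(310,200),(365,200),(337,225),(313,157),(360,157),(337,165),(331,187),(347,208),(339,197),(360,240),(230,200)]: print(uv,P[uv[1],uv[0]])
# plane fit of lid
m=np.zeros((400,640),bool);m[155:225,307:319]=1;m[155:222,358:368]=1
Q=P[m];Q=Q[~np.isnan(Q[:,0])]
for i in range(4):
    c=Q.mean(0);U,S,V=np.linalg.svd(Q-c,full_matrices=False);r=(Q-c)@V[2];Q=Q[abs(r)<max(.003,1.5*np.median(abs(r)))]
nn=V[2]*np.sign(V[2][2]);print("lid n",nn,c,len(Q),r.std(),"tilt",np.degrees(np.arccos(nn[2])),"yaw",np.degrees(np.arctan2(-nn[1],-nn[0])))
E
```

```text
(310, 200) [0.612 0.01  0.085]
(365, 200) [ 0.609 -0.136  0.084]
(337, 225) [ 0.547 -0.061  0.027]
(313, 157) [ 0.713 -0.002  0.157]
(360, 157) [ 0.711 -0.12   0.149]
(337, 165) [ 0.693 -0.062  0.142]
(331, 187) [ 0.632 -0.045  0.186]
(347, 208) [ 0.581 -0.083  0.17 ]
(339, 197) [ 0.607 -0.063  0.186]
(360, 240) [ 0.504 -0.126 -0.002]
(230, 200) [ 0.627  0.242 -0.001]
lid n [-0.591 -0.025  0.806] [ 0.638 -0.055  0.101] 1260 0.0015149961155853093 tilt 36.262865721201976 yaw 2.462933702489198
```

View pics/top0c.png

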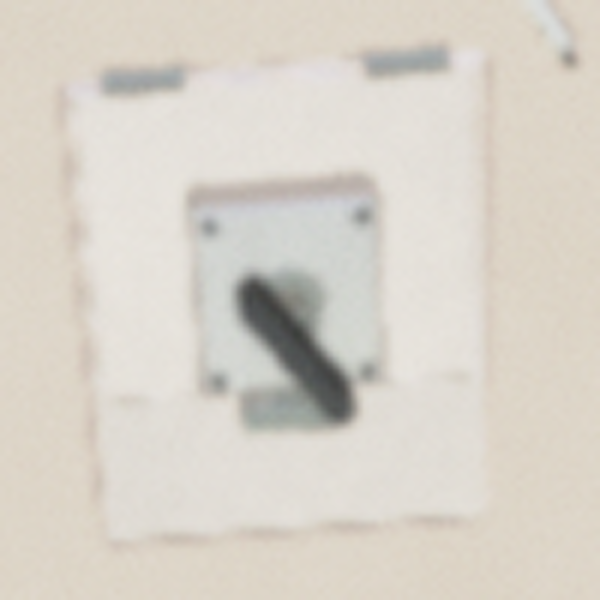

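View pics/side0c.png

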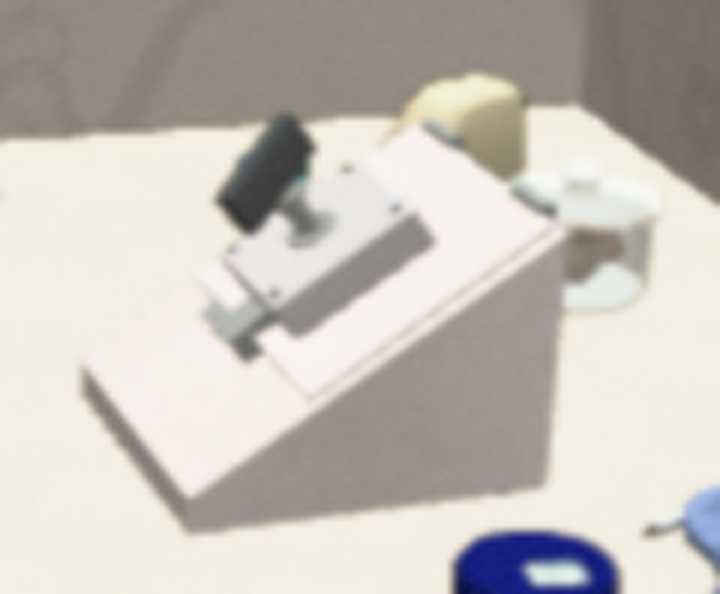

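Run:
```python
from h import *
np.set_printoptions(precision=4,suppress=True)
K,D,T=campose("top")
def ray(uv):
    q=cv2.undistortPoints(np.array([[uv]],float),K,D)[0,0]; return T[:3,:3]@np.r_[q,1]
def onz(uv,z):
    r=ray(uv);return T[:3,3]+r*(z-T[2,3])/r[2]
f=lambda x,y:(290+(x-2.5)/6,140+(y-2.5)/6)
fl,fr=onz(f(110,540),.03),onz(f(487,512),.03)
bl,br=onz(f(68,90),.163),onz(f(485,52),.163)
print(fl,fr,bl,br,np.linalg.norm(fl-fr),np.linalg.norm(bl-br),np.linalg.norm((fl+fr-bl-br)[:2])/2)
for a,b in((fl,fr),(bl,br)): print("yaw from edge",np.degrees(np.arctan2(-(a-b)[0],(a-b)[1])))
v=(bl+br-fl-fr)/2;yaw=np.arctan2(v[1],v[0]);print("yaw axis",np.degrees(yaw))
c0=(fl+fr+bl+br)/4; print("centre",c0)
```

```text
[0.536  0.0192 0.03  ] [ 0.5448 -0.1543  0.03  ] [0.7183 0.0278 0.163 ] [ 0.7295 -0.1455  0.163 ] 0.17373016578104378 0.17361651485226154 0.18370942207099153
yaw from edge 2.8880563217084365
yaw from edge 3.692817832913785
yaw axis 2.716504992698355
centre [ 0.6322 -0.0632  0.0965]
```

```bash
cat >> h.py <<'E'
def rayhit(n,uv,p0,nn,st=None):
    K,D,T=campose(n,st)
    q=cv2.undistortPoints(np.array([[uv]],float),K,D)[0,0]; r=T[:3,:3]@np.r_[q,1]
    return T[:3,3]+r*((p0-T[:3,3])@nn)/(r@nn)
E
python3 - <<'E'
from h import *
np.set_printoptions(precision=4,suppress=True)
y=np.radians(3.0);t=np.radians(35)
L=np.array([[np.cos(t)*np.cos(y),-np.sin(y),-np.sin(t)*np.cos(y)],[np.cos(t)*np.sin(y),np.cos(y),-np.sin(t)*np.sin(y)],[np.sin(t),0,np.cos(t)]])
n=L[:,2];c0=np.array([.6322,-.0632,.0965])
f=lambda x,y:(290+(x-2.5)/6,140+(y-2.5)/6)
pf=c0+.032*n
sc=[rayhit("top",f(*s),pf,n) for s in((209,228),(362,215),(219,382),(369,370))]
m=np.mean(sc,0);print("screws local",(np.array(sc)-m)@L); print("face centre",m, "rel lid",(m-c0)@L)
d=np.load("pics/top0.npy");P=cloud("top",d)
# heights above lid plane in lid coords
Q=(P-m)@L
img=cv2.imread("pics/top0.png");g=img.max(2)
sub=[(v,u) for v in range(140,240) for u in range(290,390)]
w=np.zeros((400,640),bool);w[180:215,325:352]=1
print("face depth z:",np.nanmedian(Q[175:183,330:348,2]),"lid",np.nanmedian(Q[165:168,325:350,2]))
k=w&(g<95);q=Q[k];print("key px",k.sum(),"z",np.nanpercentile(q[:,2],[5,25,50,75,95]))
# key: hit on plane top at z=59mm
vv,uu=np.nonzero(k)
kp=np.array([(rayhit("top",(u,v),m+.059*n,n)-m)@L for u,v in zip(uu,vv)])
c=kp.mean(0);U,S,V=np.linalg.svd(kp-c,full_matrices=False)
print("key centre local",c,"dir",V[0],"ext",np.ptp((kp-c)@V[0]),np.ptp((kp-c)@V[1]),"angle cw",-np.arctan(V[0][1]/V[0][0]))
# side view of key via proj
for nme in("side","top"): print(nme,proj(nme,[m,m+.044*n,m+.059*n]))
E
```

```text
screws local [[ 0.0367  0.0319  0.    ]
 [ 0.0371 -0.0318 -0.    ]
 [-0.037   0.0322  0.    ]
 [-0.0368 -0.0324  0.    ]]
face centre [ 0.6316 -0.0628  0.1352] rel lid [0.0217 0.0005 0.032 ]
face depth z: -0.0025525790230834723 lid -0.031038831004078025
key px 123 z [0.0409 0.0507 0.0552 0.0567 0.0591]
key centre local [0.0102 0.0018 0.059 ] dir [-0.8556 -0.5176 -0.    ] ext 0.06913874507776163 0.013275888417732964 angle cw -0.5440669378911733
side [[331.5922 202.3937]
 [323.98   191.7877]
 [321.3291 188.0948]]
top [[337.8795 189.5926]
 [339.1844 197.9026]
 [339.6514 200.8759]]
```

```bash
cat >> h.py <<'E'
np.set_printoptions(precision=4,suppress=True)
FACE=np.array([.6316,-.0628,.1352]);YAW=np.radians(3.0);t=np.radians(35)
def Lm(y=None):
    y=YAW if y is None else y
    return np.array([[np.cos(t)*np.cos(y),-np.sin(y),-np.sin(t)*np.cos(y)],[np.cos(t)*np.sin(y),np.cos(y),-np.sin(t)*np.sin(y)],[np.sin(t),0,np.cos(t)]])
def toolR(phi):
    L=Lm();X,Y,N=L.T
    tx=np.cos(phi)*Y+np.sin(phi)*X   # bar dir = cos X - sin Y ; tool x = width direction
    return np.c_[tx,-N,np.cross(tx,-N)]
def target(phi,out,lx=0,ly=0):
    L=Lm();return FACE+L@np.array([lx,ly,out]),toolR(phi)
def delta(pos,Rm,st=None):
    st=st or status.observe()
    R0=R.from_euler('xyz',st['tool_rot']).as_matrix()
    return R0.T@(pos-st['tool_pos']),R.from_matrix(R0.T@Rm).as_rotvec()
E
python3 - <<'E'
from h import *
st=status.observe()
p,Rm=target(-.54,.166)
print(p,delta(p,Rm))
print(proj("wrist",[FACE]),) if 0 else None
E
```

```text
[ 0.5365 -0.0678  0.2712] (array([-0.2639, -0.0276,  0.4736]), array([0.3737, 2.7992, 0.8055]))
```

```bash
sed -i 's/    return np.c_\[tx,-N/    tx=-tx\n    return np.c_[tx,-N/' h.py
python3 - <<'E'
from h import *
p,Rm=target(-.54,.166)
print(p,delta(p,Rm))
E
```

```text
[ 0.5365 -0.0678  0.2712] (array([-0.2639, -0.0276,  0.4736]), array([ 0.5554, -0.2082, -0.2577]))
```

```bash
python3 -m creep '[{"dy":-0.06},{"dx":-0.05,"dz":0.06,"dy":-0.10},{"dx":-0.08,"dz":0.11,"dy":-0.10},{"dx":-0.11,"dz":0.16,"dy":-0.10},{"dx":-0.14,"dz":0.21,"dy":-0.10},{"dx":-0.17,"dz":0.26,"dy":-0.10},{"dx":-0.20,"dz":0.31,"dy":-0.10,"rx":0.13,"ry":-0.05,"rz":-0.06},{"dx":-0.23,"dz":0.36,"dy":-0.10,"rx":0.26,"ry":-0.10,"rz":-0.12},{"dx":-0.25,"dz":0.41,"dy":-0.09,"rx":0.39,"ry":-0.15,"rz":-0.18},{"dx":-0.264,"dz":0.45,"dy":-0.07,"rx":0.5,"ry":-0.19,"rz":-0.23},{"dx":-0.264,"dz":0.474,"dy":-0.028,"rx":0.5554,"ry":-0.2082,"rz":-0.2577},{"dx":-0.264,"dz":0.474,"dy":-0.028,"rx":0.5554,"ry":-0.2082,"rz":-0.2577},{"dx":-0.264,"dz":0.474,"dy":-0.028,"rx":0.5554,"ry":-0.2082,"rz":-0.2577},{"dx":-0.264,"dz":0.474,"dy":-0.028,"rx":0.5554,"ry":-0.2082,"rz":-0.2577}]' 40
python3 - <<'E'
from h import *
st=status.observe();print(st['time'],st['tool_pos'],st['qpos'],st['contact_force'])
p,d=read_camera("wrist");np.save("pics/w1.npy",d)
cv2.imwrite("pics/w1.png",p[:,:,::-1])
import json;json.dump({k:np.array(v).tolist() for k,v in st.items()},open("pics/w1.json","w"))
L=Lm();P=np.array([FACE,FACE+L@[0,0,.059]]+[FACE+L@[sx*.0368,sy*.032,0] for sx in(1,-1) for sy in(1,-1)])
print(proj("wrist",P,st)); print(delta(*target(-.54,.166)))
E
```

```text
0.15 [ 0.1936 -0.4877  0.2432] [-1.339   0.3425  1.5248 -0.      1.2754 -0.146 ] [ 0.7625 -0.3736 -0.9784]
[[ 220.1965  -33.5694]
 [1032.1198 1665.5332]
 [1058.788  1883.1727]
 [ 577.0315  945.6812]
 [  62.5123 -303.46  ]
 [  74.7227 -393.5944]]
(array([-0.2639, -0.0276,  0.4736]), array([ 0.5554, -0.2081, -0.2575]))invalid input at $[0]: expected keys dx, dy, dz, rx, ry, rz, gripper
```

View pics/w1.png

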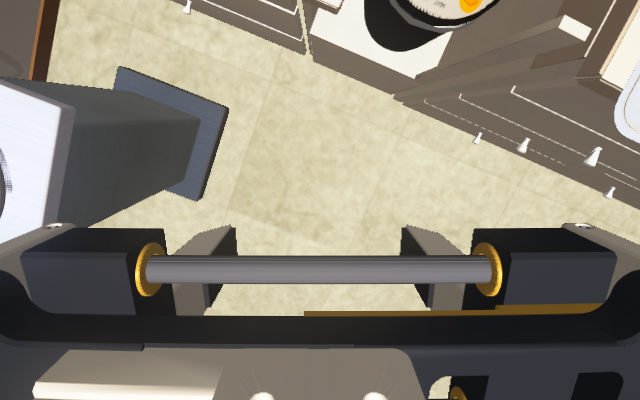

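The call was refused because every row needs all its keys. The wrist picture is still the start view, with the fingers at about (200..440, 270). I'll write the rows out in full.

```bash
python3 -m creep '[{"dx":0,"dy":-0.06,"dz":0,"rx":0,"ry":0,"rz":0,"gripper":1},{"dx":-0.03,"dy":-0.10,"dz":0.04,"rx":0,"ry":0,"rz":0,"gripper":1},{"dx":-0.06,"dy":-0.10,"dz":0.09,"rx":0,"ry":0,"rz":0,"gripper":1},{"dx":-0.09,"dy":-0.10,"dz":0.14,"rx":0,"ry":0,"rz":0,"gripper":1},{"dx":-0.12,"dy":-0.10,"dz":0.19,"rx":0,"ry":0,"rz":0,"gripper":1},{"dx":-0.15,"dy":-0.10,"dz":0.24,"rx":0,"ry":0,"rz":0,"gripper":1},{"dx":-0.18,"dy":-0.10,"dz":0.29,"rx":0.13,"ry":-0.05,"rz":-0.06,"gripper":1},{"dx":-0.21,"dy":-0.10,"dz":0.34,"rx":0.26,"ry":-0.10,"rz":-0.12,"gripper":1},{"dx":-0.24,"dy":-0.09,"dz":0.39,"rx":0.39,"ry":-0.15,"rz":-0.18,"gripper":1},{"dx":-0.26,"dy":-0.07,"dz":0.44,"rx":0.5,"ry":-0.19,"rz":-0.23,"gripper":1},{"dx":-0.264,"dy":-0.028,"dz":0.474,"rx":0.555,"ry":-0.208,"rz":-0.258,"gripper":1},{"dx":-0.264,"dy":-0.028,"dz":0.474,"rx":0.555,"ry":-0.208,"rz":-0.258,"gripper":1},{"dx":-0.264,"dy":-0.028,"dz":0.474,"rx":0.555,"ry":-0.208,"rz":-0.258,"gripper":1}]' 40
cat > look.py <<'E'
import sys,json
from h import *
def snap(name,cam="wrist"):
    st=status.observe()
    p,d=read_camera(cam);np.save(f"pics/{name}.npy",d);cv2.imwrite(f"pics/{name}.png",p[:,:,::-1])
    json.dump({k:np.array(v).tolist() for k,v in st.items()},open(f"pics/{name}.json","w"))
    return st
E
python3 - <<'E'
from look import *
st=snap("w2");print(st['time'],st['tool_pos'],st['qpos'],st['contact_force'])
L=Lm();P=np.array([FACE,FACE+L@[0,0,.059]]+[FACE+L@[sx*.0368,sy*.032,0] for sx in(1,-1) for sy in(1,-1)])
print(proj("wrist",P,st)); print(delta(*target(-.54,.166)))
E
```

```text
time: 1.82
tool_pos: [0.5371, -0.0682, 0.2728]
tool_rot: [-1.03, -0.301, -1.062]
contact_force: [-0.2, 1.0, 1.1]
opening: 0.092
1.825 [ 0.5371 -0.0682  0.2728] [-0.4139  0.0862  1.9373  0.4645  0.6096  0.2494] [-0.1826  0.9904  1.0732]
[[318.6188 184.8185]
 [318.7538 200.4065]
 [310.0839 137.7423]
 [363.9813 170.4265]
 [274.3479 198.8801]
 [326.5114 228.3704]]
(array([-0.0017,  0.0014, -0.0013]), array([-0.0002,  0.0008,  0.0032]))
```

View pics/w2.png

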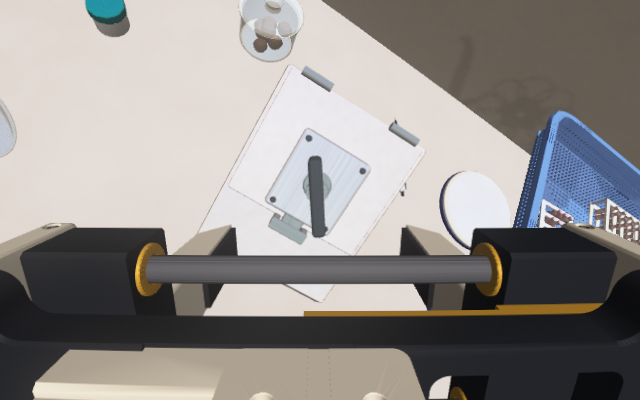

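The four lock screws show at (309,139), (363,171), (272,199) and (323,229), each within about 3 px of my model. The bar runs from (315,160) to (318,233). I'll refine the fit on an enlarged crop.

Run:
```python
from look import *
p=cv2.imread("pics/w2.png")
cv2.imwrite("pics/w2c.png",cv2.resize(p[120:245,250:390],None,fx=4.7,fy=4.7,interpolation=cv2.INTER_CUBIC))
```

```text
(no output)
```

View pics/w2c.png

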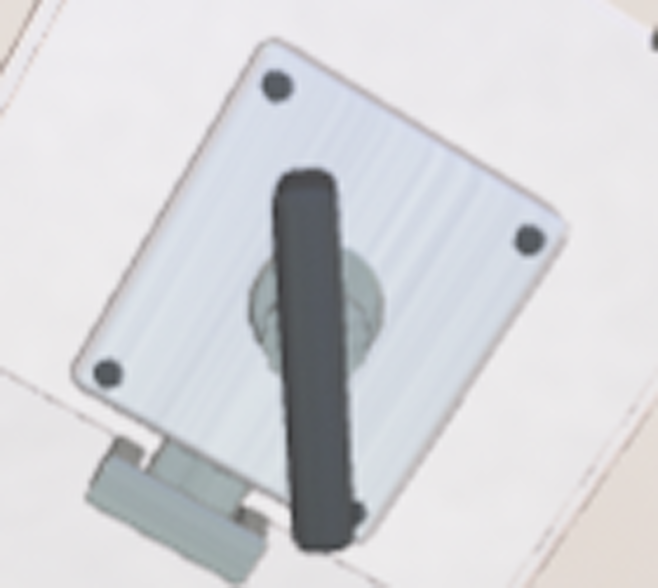

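Run:
```python
from look import *
from scipy.optimize import least_squares
st=json.load(open("pics/w2.json"))
f=lambda a:np.array([250+(a[0]-1.85)/4.7,120+(a[1]-1.85)/4.7])
obs=np.array([f(a) for a in((277,86),(529,240),(108,373),(355,512))])
loc=np.array([[.0368,.032,0],[.0368,-.032,0],[-.0368,.032,0],[-.0368,-.032,0]])
def res(x): return (proj("wrist",x[:3]+loc@Lm(x[3]).T,st)-obs).ravel()
s=least_squares(res,np.r_[FACE,YAW],x_scale=[.01,.01,.01,.1]);print(s.x,np.degrees(s.x[3]),s.fun)
L=Lm(s.x[3])
b=[f((307,182)),f((323,545))]
pts=[(rayhit("wrist",u,s.x[:3]+L@[0,0,.059],L[:,2],st)-s.x[:3])@L for u in b]
d=pts[0]-pts[1];print(pts,np.linalg.norm(d),np.mean(pts,0),"phi",-np.arctan2(d[1],d[0]))
```

```text
[ 0.6307 -0.0615  0.1346  0.0516] 2.958075682523393 [-0.1194  0.0175  0.1745 -0.0445  0.1626  0.0423 -0.2208 -0.0157]
[array([0.0301, 0.0197, 0.059 ]), array([-0.0266, -0.0175,  0.059 ])] 0.06781117079095078 [0.0017 0.0011 0.059 ] phi -0.5822232891599154
```

```bash
sed -i 's/^FACE=.*/FACE=np.array([.6308,-.0616,.1347]);YAW=0.0516;t=np.radians(35)/' h.py
python3 - <<'E'
from h import *
print(delta(*target(-.58,.046)))
E
```

```text
(array([-0.0037,  0.1214, -0.0014]), array([-0.0004, -0.0386,  0.0028]))
```

```bash
python3 -m creep '[{"dx":-0.0037,"dy":0.03,"dz":-0.0014,"rx":0,"ry":-0.0386,"rz":0.0028,"gripper":0.6},{"dx":-0.0037,"dy":0.07,"dz":-0.0014,"rx":0,"ry":-0.0386,"rz":0.0028,"gripper":0.5},{"dx":-0.0037,"dy":0.10,"dz":-0.0014,"rx":0,"ry":-0.0386,"rz":0.0028,"gripper":0.5},{"dx":-0.0037,"dy":0.1214,"dz":-0.0014,"rx":0,"ry":-0.0386,"rz":0.0028,"gripper":0.5},{"dx":-0.0037,"dy":0.1214,"dz":-0.0014,"rx":0,"ry":-0.0386,"rz":0.0028,"gripper":0.5},{"dx":-0.0037,"dy":0.1214,"dz":-0.0014,"rx":0,"ry":-0.0386,"rz":0.0028,"gripper":0.5}]' 40
python3 - <<'E'
from look import *
st=snap("w3"); print(delta(*target(-.58,.046),st)); snap("s3","side")
p=cv2.imread("pics/s3.png"); cv2.imwrite("pics/s3c.png",cv2.resize(p[140:260,270:400],None,fx=4.7,fy=4.7,interpolation=cv2.INTER_CUBIC))
E
```

```text
time: 2.62
tool_pos: [0.6041, -0.0627, 0.1722]
tool_rot: [-1.04, -0.32, -1.027]
contact_force: [-0.1, -0.2, -0.1]
opening: 0.0464
(array([0.0005, 0.0001, 0.0002]), array([-0.0009, -0.0002, -0.    ]))
```

View pics/w3.png

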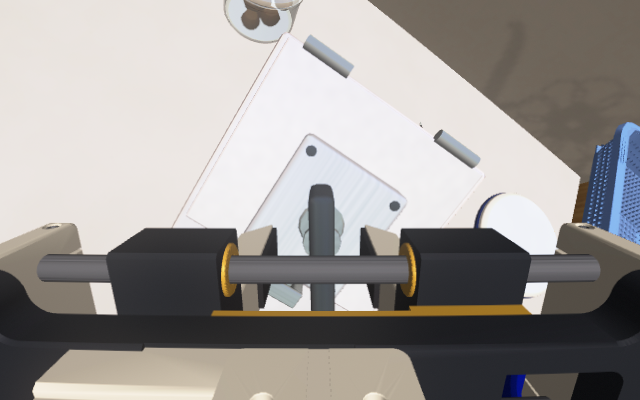

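View pics/s3c.png

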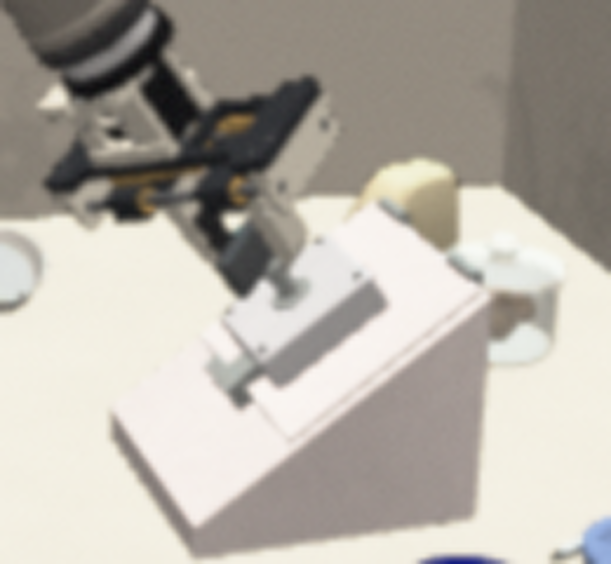

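The bar at (321,185..310) sits vertically and midway between the fingers at (265) and (375). The side view shows the fingers straddling the bar and clear of the case. Closing now.

```bash
python3 -m creep '[{"dx":0,"dy":0,"dz":0,"rx":0,"ry":0,"rz":0,"gripper":0.05},{"dx":0,"dy":0,"dz":0,"rx":0,"ry":0,"rz":0,"gripper":0},{"dx":0,"dy":0,"dz":0,"rx":0,"ry":0,"rz":0,"gripper":0},{"dx":0,"dy":0,"dz":0,"rx":0,"ry":0,"rz":0,"gripper":0},{"dx":0,"dy":0,"dz":0,"rx":0,"ry":0,"rz":0,"gripper":0},{"dx":0,"dy":0,"dz":0,"rx":0,"ry":0,"rz":0,"gripper":0}]' 45
cat > q.py <<'E'
from h import *
st=status.observe();L=Lm();R0=R.from_euler('xyz',st['tool_rot']).as_matrix()
v=R0.T@L  # tool axes in lid
tx=-(L.T@R0[:,0]); phi=np.arctan2(tx[0],tx[1])
print("t",round(st['time'],2),"lid-pos mm",1e3*(L.T@(st['tool_pos']-FACE)),"phi %.3f"%phi,"tilt",(L.T@R0[:,1]),"F lid",L.T@st['contact_force'],"M lid",L.T@st['torque'],"open",st['opening'],"q6",st['qpos'][5])
E
python3 q.py
```

```text
time: 3.48
tool_pos: [0.605, -0.0637, 0.1716]
tool_rot: [-1.04, -0.322, -1.029]
contact_force: [2.2, -6.0, 1.4]
opening: 0.0116
t 3.48 lid-pos mm [ 0.0266 -0.7524 45.0827] phi -0.580 tilt [ 0.002  -0.0023 -1.    ] F lid [ 2.361  -6.1262  0.055 ] M lid [-1.0758 -0.0953  0.0098] open 0.011583712782364555 q6 0.03542190189728473
```

```bash
python3 -m creep '[{"dx":0.001,"dy":0.002,"dz":0,"rx":0,"ry":0,"rz":0,"gripper":0},{"dx":0.001,"dy":0.004,"dz":0,"rx":0,"ry":0,"rz":0,"gripper":0},{"dx":0.001,"dy":0.006,"dz":0,"rx":0,"ry":0,"rz":0,"gripper":0},{"dx":0.001,"dy":0.0075,"dz":0,"rx":0,"ry":0,"rz":0,"gripper":0},{"dx":0.001,"dy":0.0085,"dz":0,"rx":0,"ry":0,"rz":0,"gripper":0},{"dx":0.001,"dy":0.0085,"dz":0,"rx":0,"ry":0,"rz":0,"gripper":0}]'; python3 q.py
```

```text
time: 4.22
tool_pos: [0.6099, -0.0635, 0.1648]
tool_rot: [-1.04, -0.321, -1.027]
contact_force: [-0.7, -6.5, 4.3]
opening: 0.0113
t 4.22 lid-pos mm [ 0.0313 -0.8662 36.6644] phi -0.580 tilt [ 0.001  -0.0009 -1.    ] F lid [ 1.6521 -6.5048  4.084 ] M lid [-1.2055 -0.0807  0.0169] open 0.011271011860540622 q6 0.01745032838853781
```

```bash
python3 -m creep '[{"dx":0.001,"dy":0.001,"dz":0,"rx":0,"ry":0,"rz":0,"gripper":0},{"dx":0.001,"dy":0.001,"dz":0,"rx":0,"ry":0,"rz":0,"gripper":0},{"dx":0.001,"dy":0.001,"dz":0,"rx":0,"ry":0,"rz":0,"gripper":0}]'; python3 q.py
python3 - <<'E'
from look import *
snap("w4")
E
```

```text
time: 4.6
tool_pos: [0.6104, -0.0638, 0.1642]
tool_rot: [-1.041, -0.32, -1.027]
contact_force: [-4.6, -4.8, 7.9]
opening: 0.0118
t 4.6 lid-pos mm [ 0.1805 -1.1413 35.9018] phi -0.580 tilt [ 0.0003  0.0002 -1.    ] F lid [ 0.5225 -4.5837  9.2593] M lid [-0.7696  0.0919  0.0003] open 0.011801152247420421 q6 0.015742331417998343
```

View pics/w4.png

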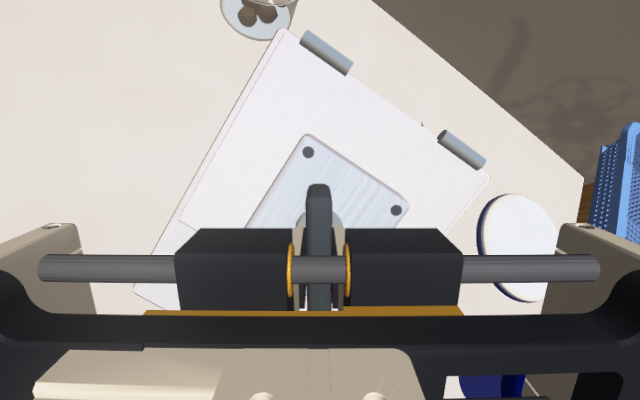

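The axial force of 9 N fits the disc's stop. Now I'll turn while pressing.

```bash
python3 -m creep '[{"dx":0.001,"dy":0.0005,"dz":0,"rx":0,"ry":0.03,"rz":0,"gripper":0},{"dx":0.001,"dy":0.0005,"dz":0,"rx":0,"ry":0.06,"rz":0,"gripper":0},{"dx":0.001,"dy":0.0005,"dz":0,"rx":0,"ry":0.09,"rz":0,"gripper":0},{"dx":0.001,"dy":0.0005,"dz":0,"rx":0,"ry":0.09,"rz":0,"gripper":0}]'; python3 q.py
```

```text
time: 5.15
tool_pos: [0.6111, -0.064, 0.1633]
tool_rot: [-1.018, -0.272, -1.107]
contact_force: [1.5, -1.1, 2.4]
opening: 0.0119
t 5.15 lid-pos mm [ 0.1968 -1.3652 34.724 ] phi -0.490 tilt [-0.0012  0.0015 -1.    ] F lid [ 2.5291 -1.1669  1.184 ] M lid [-0.3113 -0.344  -0.0377] open 0.011881598015113492 q6 0.1055398023192263
```

The push-back has dropped to 1.2 N at phi ≈ -0.49, so this may be the slot. I'll push further to test it.

```bash
python3 -m creep '[{"dx":0,"dy":0.001,"dz":0,"rx":0,"ry":0,"rz":0,"gripper":0},{"dx":0,"dy":0.002,"dz":0,"rx":0,"ry":0,"rz":0,"gripper":0},{"dx":0,"dy":0.003,"dz":0,"rx":0,"ry":0,"rz":0,"gripper":0},{"dx":0,"dy":0.003,"dz":0,"rx":0,"ry":0,"rz":0,"gripper":0}]'; python3 q.py
```

```text
time: 5.65
tool_pos: [0.6128, -0.064, 0.1607]
tool_rot: [-1.018, -0.272, -1.106]
contact_force: [3.9, -0.4, 0.8]
opening: 0.0119
t 5.65 lid-pos mm [ 0.1109 -1.4448 31.6579] phi -0.490 tilt [-0.0014  0.0014 -1.    ] F lid [ 3.5794 -0.5837 -1.5777] M lid [-0.1279 -0.6086 -0.0094] open 0.01189886355849067 q6 0.09870452916310427
```

The key went 3 mm deeper with no resistance, so it's in the slot. Now pushing it home.

```bash
python3 -m creep '[{"dx":0,"dy":0.001,"dz":0,"rx":0,"ry":0,"rz":0,"gripper":0},{"dx":0,"dy":0.002,"dz":0,"rx":0,"ry":0,"rz":0,"gripper":0},{"dx":0,"dy":0.003,"dz":0,"rx":0,"ry":0,"rz":0,"gripper":0},{"dx":0,"dy":0.004,"dz":0,"rx":0,"ry":0,"rz":0,"gripper":0},{"dx":0,"dy":0.004,"dz":0,"rx":0,"ry":0,"rz":0,"gripper":0},{"dx":0,"dy":0.004,"dz":0,"rx":0,"ry":0,"rz":0,"gripper":0}]'; python3 q.py
```

```text
time: 6.4
tool_pos: [0.6146, -0.0639, 0.1585]
tool_rot: [-1.017, -0.272, -1.106]
contact_force: [-8.6, -0.9, 13.0]
opening: 0.0116
t 6.4 lid-pos mm [ 0.2839 -1.4258 28.8162] phi -0.490 tilt [-0.0005  0.0013 -1.    ] F lid [ 0.3965 -0.4712 15.6209] M lid [-0.1202 -0.0315 -0.0058] open 0.011592296961559575 q6 0.08994091800725466
```

The key is home: 16.3 mm of travel and a hard stop at 15.6 N. Turning clockwise next.

```bash
python3 -m creep '[{"dx":0,"dy":-0.001,"dz":0,"rx":0,"ry":0.05,"rz":0,"gripper":0},{"dx":0,"dy":-0.001,"dz":0,"rx":0,"ry":0.11,"rz":0,"gripper":0},{"dx":0,"dy":-0.001,"dz":0,"rx":0,"ry":0.17,"rz":0,"gripper":0},{"dx":0,"dy":-0.001,"dz":0,"rx":0,"ry":0.23,"rz":0,"gripper":0},{"dx":0,"dy":-0.001,"dz":0,"rx":0,"ry":0.29,"rz":0,"gripper":0},{"dx":0,"dy":-0.001,"dz":0,"rx":0,"ry":0.35,"rz":0,"gripper":0},{"dx":0,"dy":-0.001,"dz":0,"rx":0,"ry":0.41,"rz":0,"gripper":0},{"dx":0,"dy":-0.001,"dz":0,"rx":0,"ry":0.45,"rz":0,"gripper":0},{"dx":0,"dy":-0.001,"dz":0,"rx":0,"ry":0.45,"rz":0,"gripper":0}]'; python3 q.py
```

```text
time: 7.52
tool_pos: [0.6144, -0.0638, 0.1586]
tool_rot: [-0.961, -0.022, -1.485]
contact_force: [0.7, 1.0, 5.4]
opening: 0.0115
t 7.53 lid-pos mm [ 0.1984 -1.3631 28.9937] phi -0.041 tilt [-0.0011  0.0014 -1.    ] F lid [3.7295 0.9299 3.9899] M lid [-0.0712 -0.5622  0.0513] open 0.011509983445463404 q6 0.5417026655091645
```

Run:
```python
from look import *
st=snap("w5");snap("s5","side")
p=cv2.imread("pics/s5.png"); cv2.imwrite("pics/s5c.png",cv2.resize(p[140:260,270:400],None,fx=4.7,fy=4.7,interpolation=cv2.INTER_CUBIC))
```

```text
(no output)
```

View pics/w5.png

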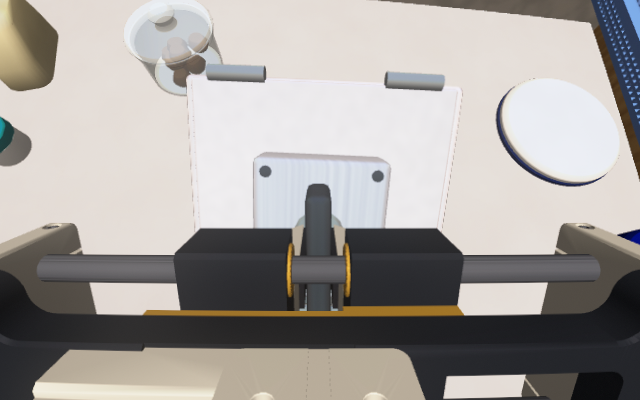

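View pics/s5c.png

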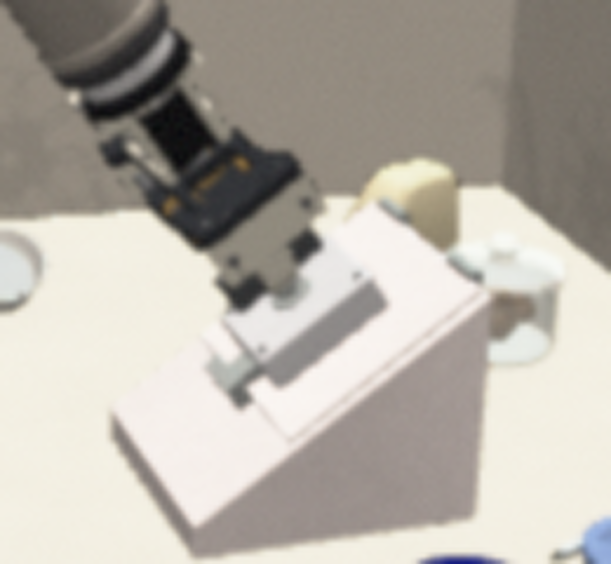

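The bar's end is at (318,184) in the wrist view, just as it was before pushing home. So the fingers haven't slipped and the key is in. Continuing the turn.

```bash
python3 -m creep '[{"dx":0,"dy":0,"dz":0,"rx":0,"ry":0.06,"rz":0,"gripper":0},{"dx":0,"dy":0,"dz":0,"rx":0,"ry":0.12,"rz":0,"gripper":0},{"dx":0,"dy":0,"dz":0,"rx":0,"ry":0.18,"rz":0,"gripper":0},{"dx":0,"dy":0,"dz":0,"rx":0,"ry":0.24,"rz":0,"gripper":0},{"dx":0,"dy":0,"dz":0,"rx":0,"ry":0.30,"rz":0,"gripper":0},{"dx":0,"dy":0,"dz":0,"rx":0,"ry":0.36,"rz":0,"gripper":0},{"dx":0,"dy":0,"dz":0,"rx":0,"ry":0.42,"rz":0,"gripper":0},{"dx":0,"dy":0,"dz":0,"rx":0,"ry":0.48,"rz":0,"gripper":0},{"dx":0,"dy":0,"dz":0,"rx":0,"ry":0.54,"rz":0,"gripper":0},{"dx":0,"dy":0,"dz":0,"rx":0,"ry":0.60,"rz":0,"gripper":0},{"dx":0,"dy":0,"dz":0,"rx":0,"ry":0.66,"rz":0,"gripper":0},{"dx":0,"dy":0,"dz":0,"rx":0,"ry":0.72,"rz":0,"gripper":0},{"dx":0,"dy":0,"dz":0,"rx":0,"ry":0.78,"rz":0,"gripper":0},{"dx":0,"dy":0,"dz":0,"rx":0,"ry":0.84,"rz":0,"gripper":0},{"dx":0,"dy":0,"dz":0,"rx":0,"ry":0.88,"rz":0,"gripper":0},{"dx":0,"dy":0,"dz":0,"rx":0,"ry":0.88,"rz":0,"gripper":0}]'; python3 q.py
```

```text
time: 9.62
tool_pos: [0.6145, -0.0638, 0.1586]
tool_rot: [-1.135, 0.441, -2.259]
contact_force: [2.1, 0.9, 4.5]
opening: 0.012
t 9.62 lid-pos mm [ 0.3402 -1.3655 28.9884] phi 0.839 tilt [-0.0009  0.0014 -1.    ] F lid [4.3943 0.7758 2.4643] M lid [ 0.0039 -0.6258  0.0671] open 0.01201759263782731 q6 1.421460651864138
```

Turning on until the disc's stop shows as a torque.

```bash
python3 -m creep '[{"dx":0,"dy":0,"dz":0,"rx":0,"ry":0.04,"rz":0,"gripper":0},{"dx":0,"dy":0,"dz":0,"rx":0,"ry":0.08,"rz":0,"gripper":0},{"dx":0,"dy":0,"dz":0,"rx":0,"ry":0.11,"rz":0,"gripper":0},{"dx":0,"dy":0,"dz":0,"rx":0,"ry":0.11,"rz":0,"gripper":0}]'; python3 q.py
```

```text
time: 10.12
tool_pos: [0.6146, -0.0638, 0.1587]
tool_rot: [-1.185, 0.485, -2.371]
contact_force: [1.2, 0.5, 5.5]
opening: 0.0116
t 10.12 lid-pos mm [ 0.3989 -1.3723 28.9925] phi 0.949 tilt [-0.0008  0.0013 -1.    ] F lid [4.1512 0.453  3.7929] M lid [ 0.0735 -0.5584  0.061 ] open 0.011619570791095114 q6 1.5313247106383998
```

```bash
python3 -m creep '[{"dx":0,"dy":0,"dz":0,"rx":0,"ry":0.03,"rz":0,"gripper":0},{"dx":0,"dy":0,"dz":0,"rx":0,"ry":0.06,"rz":0,"gripper":0},{"dx":0,"dy":0,"dz":0,"rx":0,"ry":0.09,"rz":0,"gripper":0},{"dx":0,"dy":0,"dz":0,"rx":0,"ry":0.09,"rz":0,"gripper":0}]'; python3 q.py
python3 - <<'E'
from look import *
st=snap("w6");snap("s6","side")
p=cv2.imread("pics/s6.png"); cv2.imwrite("pics/s6c.png",cv2.resize(p[140:260,270:400],None,fx=4.7,fy=4.7,interpolation=cv2.INTER_CUBIC))
E
```

```text
time: 10.62
tool_pos: [0.6147, -0.0638, 0.1588]
tool_rot: [-1.231, 0.517, -2.466]
contact_force: [3.4, 1.9, 4.1]
opening: 0.012
t 10.62 lid-pos mm [ 0.5681 -1.3305 28.982 ] phi 1.038 tilt [-0.0006  0.0014 -1.    ] F lid [5.1747 1.6801 1.3305] M lid [ 0.028  -0.6027  0.3589] open 0.0120194071918679 q6 1.620958527206062
```

View pics/w6.png

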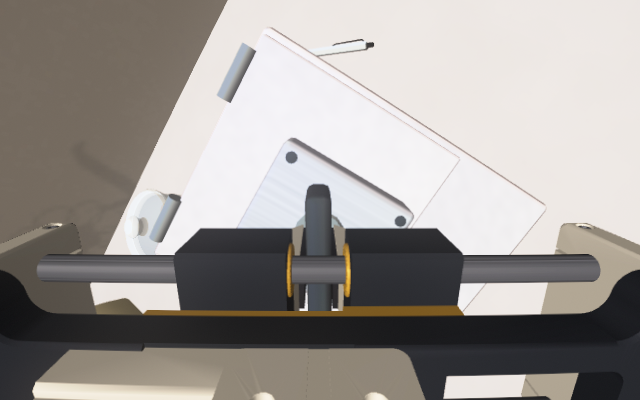

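View pics/s6c.png

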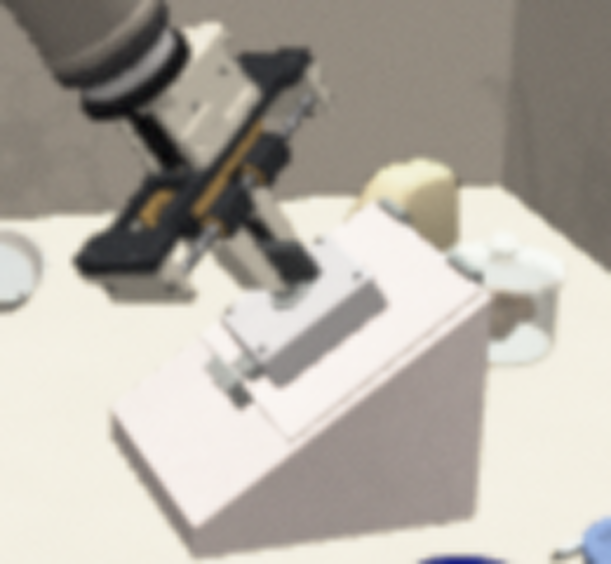

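The torque has risen to 0.36 N m at phi ≈ 1.04, so the disc is at its stop. The side view shows a gap opening at the keeper, at about (237,385) in the crop. I'll ease the load, let go and back off.

```bash
python3 -m creep '[{"dx":0,"dy":0,"dz":0,"rx":0,"ry":-0.02,"rz":0,"gripper":0},{"dx":0,"dy":0,"dz":0,"rx":0,"ry":-0.02,"rz":0,"gripper":0.2},{"dx":0,"dy":0,"dz":0,"rx":0,"ry":-0.02,"rz":0,"gripper":0.5},{"dx":0,"dy":0,"dz":0,"rx":0,"ry":-0.02,"rz":0,"gripper":0.5},{"dx":0,"dy":0,"dz":0,"rx":0,"ry":-0.02,"rz":0,"gripper":0.5},{"dx":0,"dy":0,"dz":0,"rx":0,"ry":-0.02,"rz":0,"gripper":0.5}]'; python3 q.py
```

```text
time: 11.48
tool_pos: [0.6143, -0.0639, 0.1581]
tool_rot: [-1.222, 0.51, -2.447]
contact_force: [-0.1, 0.3, 1.3]
opening: 0.0455
t 11.47 lid-pos mm [-0.2005 -1.428  28.7343] phi 1.020 tilt [-0.0018  0.0015 -1.    ] F lid [0.6368 0.324  1.1298] M lid [ 0.0567  0.3338 -0.0934] open 0.045523488335617514 q6 1.6022480253791895
```

```bash
python3 -m creep '[{"dx":0,"dy":-0.01,"dz":0,"rx":0,"ry":0,"rz":0,"gripper":0.5},{"dx":0,"dy":-0.04,"dz":0,"rx":0,"ry":0,"rz":0,"gripper":0.5},{"dx":0,"dy":-0.09,"dz":0,"rx":0,"ry":0,"rz":0,"gripper":0.5},{"dx":0,"dy":-0.14,"dz":0,"rx":0,"ry":0,"rz":0,"gripper":0.8},{"dx":0,"dy":-0.14,"dz":0,"rx":0,"ry":0,"rz":0,"gripper":1},{"dx":0,"dy":-0.14,"dz":0,"rx":0,"ry":0,"rz":0,"gripper":1},{"dx":0,"dy":-0.14,"dz":0,"rx":0,"ry":0,"rz":0,"gripper":1}]'; python3 q.py
python3 - <<'E'
from look import *
st=snap("w7");snap("s7","side");snap("t7","top")
p=cv2.imread("pics/s7.png"); cv2.imwrite("pics/s7c.png",cv2.resize(p[160:270,280:400],None,fx=6,fy=5.4,interpolation=cv2.INTER_CUBIC))
p=cv2.imread("pics/w7.png"); cv2.imwrite("pics/w7c.png",cv2.resize(p[100:250,220:410],None,fx=4,fy=4,interpolation=cv2.INTER_CUBIC))
E
```

```text
time: 12.35
tool_pos: [0.5342, -0.068, 0.2718]
tool_rot: [-1.224, 0.509, -2.448]
contact_force: [-0.0, -0.0, 0.2]
opening: 0.0813
t 12.35 lid-pos mm [ -0.6484  -1.43   167.8607] phi 1.021 tilt [-0.0035  0.0023 -1.    ] F lid [ 0.0897 -0.0261  0.1509] M lid [ 0.0376  0.4251 -0.0521] open 0.08128126907709707 q6 1.8046824886714745
```

View pics/w7c.png

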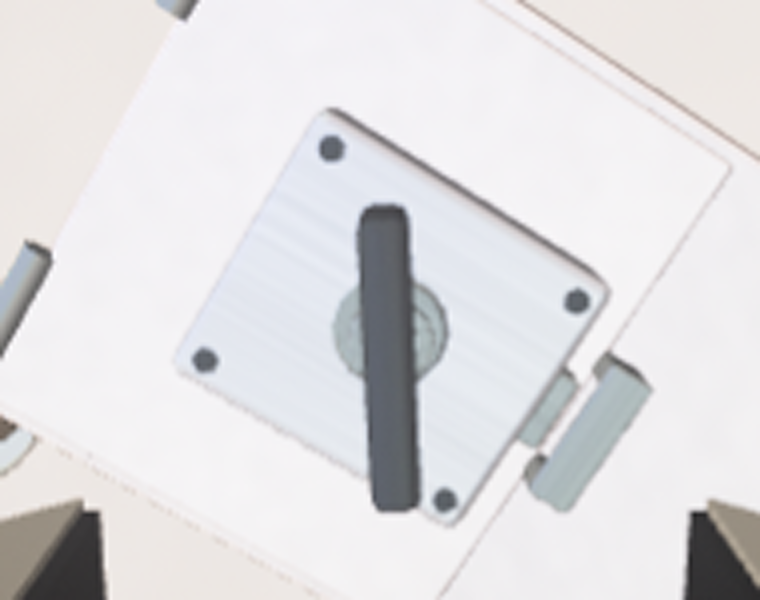

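View pics/s7c.png

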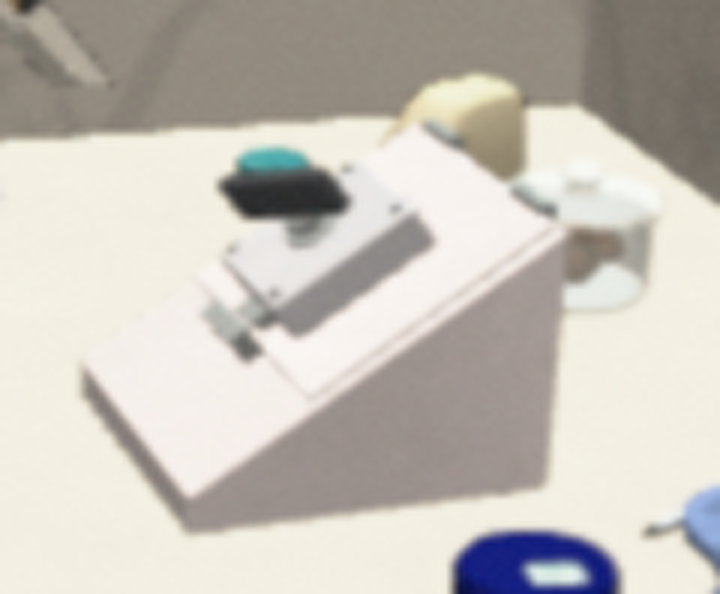

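View pics/t7.png

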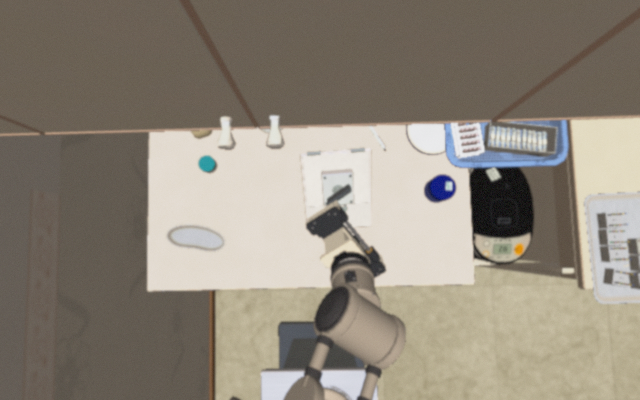

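Run:
```python
from look import *
st=json.load(open("pics/w7.json"));L=Lm();n=L[:,2]
f=lambda a:np.array([220+(a[0]-1.5)/4,100+(a[1]-1.5)/4])
for h in(.043,.059):
    b=[(rayhit("wrist",f(u),FACE+L@[0,0,h],n,st)-FACE)@L for u in((384,216),(396,506))]
    d=b[0]-b[1];print(h,np.linalg.norm(d),np.mean(b,0)*1e3,"phi",np.arctan2(-d[1],d[0]))
for h in (-.032,-.022):
  print(h,[((rayhit("wrist",f(u),FACE+L@[0,0,h],n,st)-FACE)@L*1e3) for u in((577,375),(541,447),(612,353),(651,388),(530,497),(524,437))])
# same for initial picture w2
st2=json.load(open("pics/w2.json"));g=lambda a:np.array([250+(a[0]-1.85)/4.7,120+(a[1]-1.85)/4.7])
print([((rayhit("wrist",g(u),FACE+L@[0,0,-.022],n,st2)-FACE)@L*1e3) for u in((148,466),(237,508),(118,437),(87,495),(266,537))])
D=cloud("wrist",np.load("pics/w7.npy"),st);Q=(D-FACE)@L*1e3
for u in((390,350),(388,280),(388,450),(250,250)): x=f(u).astype(int);print(u,Q[x[1],x[0]])
```

```text
0.043 0.06722382727369534 [ 0.407  -1.4523 43.    ] phi 0.9818571939947393
0.059 0.06317526926691142 [ 2.5207 -4.9743 59.    ] phi 0.9818571939947401
-0.032 [array([-56.9486, -10.741 , -32.    ]), array([-60.0874,  12.9629, -32.    ]), array([-61.9038, -21.4465, -32.    ]), array([-77.4364, -18.72  , -32.    ]), array([-65.8837,  27.7132, -32.    ]), array([-54.1461,  12.9894, -32.    ])]
-0.022 [array([-54.2347, -12.185 , -22.    ]), array([-57.2814,  10.8231, -22.    ]), array([-59.0445, -22.5763, -22.    ]), array([-74.1212, -19.9297, -22.    ]), array([-62.9076,  25.1405, -22.    ]), array([-51.5145,  10.8488, -22.    ])]
[array([-60.5659,   9.9698, -22.    ]), array([-58.8322, -14.0493, -22.    ]), array([-57.8282,  19.8105, -22.    ]), array([-74.8266,  19.1162, -22.    ]), array([-61.7478, -24.0032, -22.    ])]
(390, 350) [ 2.3195 -4.276  41.6548]
(388, 280) [ 11.6933 -17.9199  42.4128]
(388, 450) [-9.1221 16.1953 42.3214]
(250, 250) [41.19    0.8654 -0.9665]
```

Run:
```python
import cv2
p=cv2.imread("pics/w7.png"); cv2.imwrite("pics/w7d.png",cv2.resize(p[180:235,330:400],None,fx=10,fy=10,interpolation=cv2.INTER_CUBIC))
```

```text
(no output)
```

View pics/w7d.png

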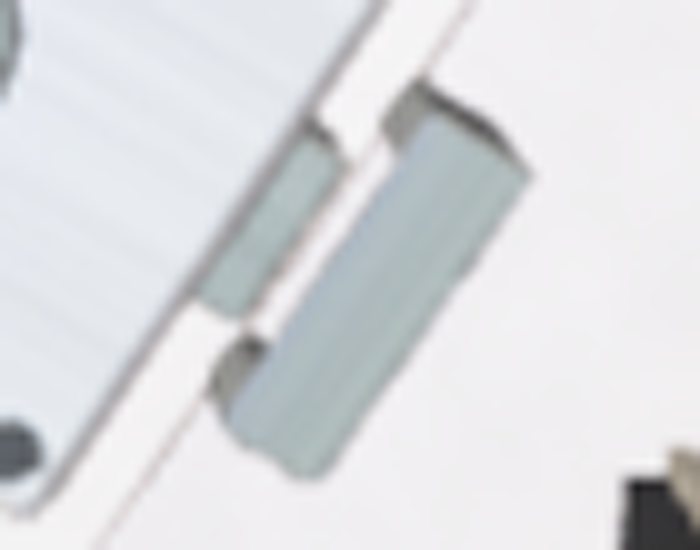

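Key angle 0.98 rad, handle top about 42 mm above the face (43 expected when home), and lid is visible between the bolt tip (340,165) and the keeper (390,150), so the bolt is out. The jar, dish and pot are at the same pixels as at the start. Handing in.

```bash
python3 -c "
from cell import robot,status
print(robot.hand_in()); print(status.observe()['time'])"
```

```text
the job is handed in; nothing more can be done
None
the job is handed in; nothing more can be done
```

The lock is open: I pushed the key fully home, turned it clockwise to its stop, and drew the bolt out of its keeper. I then let go, backed off about 14 cm and handed the job in at about 12.5 s. The hand-in reports no verdict, so what follows rests on my own measurements.

- **Finding the slot:** I pressed the key against the sprung disc with about 9 N. It dropped in near -0.49 rad, while the bolt was still shut. It reached a firm stop after about 16 mm, and the wrist picture showed no slipping in the fingers.
- **Final state of the lock:** The key stands at about 0.98 rad, with its handle top about 42 mm above the lock face (43 mm expected when home). In the wrist picture, lid is visible between the bolt tip and the keeper. I did not measure the bolt's travel to the millimetre.
- **Bystanders and contact:** The jar, dish and pot looked unmoved in the top view. The force reading was about 0.2 N after I let go.
- **Readings that disagreed:** While turning, the torque read only 0.05–0.07 N m against the expected 0.12–0.2. It rose to 0.36 N m at the stop, so I put this down to sensor bias.
- **Refused call:** The first move was refused for missing row keys. It moved nothing, and I sent it again in full.

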